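# Lock the collimator changer for transport

### The arm

A 7-joint arm with a two-finger parallel gripper is mounted at the origin on the work surface. World frame = base frame: x ahead of the robot, y to its left, z up, the work surface at z = 0. Lengths are in m, angles in rad, forces in N, time in s.
With the tool pointing down it reaches from about 0.425 to 0.875 m from the base axis. Payload 4.7 kg.
Tool frame: the origin (TCP) lies on the centre line of the jaws, within the pads' length; the fingertips stand 22 mm ahead of it and the grasp point (between the pads) lies 3 mm ahead of it; z points along the fingers, y is the direction in which the jaws open and shut (so a half turn about z gives the same grasp; the last joint's range is limited). The gripper opens to 87 mm and grips with 3 to 60 N. Pads are 19 mm wide; open, the fingers measure 117 mm over their backs; the gripper's body (75 mm by 190 mm) begins 51 mm behind the grasp point.
Start: joints at [1.163, 0.321, -0.07, 1.45, 0.023, 1.371, -0.057], TCP at [0.266, -0.593, 0.245] pointing down, gripper open.
Joint ranges: [-2.86, 2.86], [-0.3, 2.09], [-1.38, 1.24], [0.06, 2.45], [-1.56, 4.7], [0.09, 2.05], [-2.69, 2.69]. Speed limits (rad/s): [2.57, 2.57, 3.14, 3.14, 3.14, 3.14, 3.14].

### API

Orientations are given as a rotation vector (axis times angle).
In Python, from bench import ctrl, imaging, close_job, finder gives the robot as it stands. The module is installed in compiled form; this text tells all that it offers.
- The arm moves only by the shell command python3 -m jog 'ROWS' [FORCE]. ROWS is JSON, a list that holds one entry, the list of rows, each a list of 7 numbers: the shift along the tool's x, y, z in cm, then the turn, a rotation vector about the tool's x, y, z in degrees, then the finger opening in cm, from 0 to 8.7. In form: [[[dx, dy, dz, ax, ay, az, claw], ...]]. A call has 1 to 12 rows; each row shifts and turns the commanded pose from where the row before left it, along the tool's axes as they then stand; what a row does not reach is not made up. A row lasts 1/10 s, in which the tool goes at most 50 mm and 8.59 degrees, less where a joint would pass 70% of its speed; a pose out of reach is approached as far as the arm can. A call is refused whole if a number of a shift passes 5 or a number of a turn 8.59, either way. A call with a gripper value outside its range is refused whole. The fingers move at their own pace and stop on an object; FORCE is the grip in N (left out, the last holds). Time passes only in rows, so rows that do not move let the fingers close. It gives the time, the measured TCP pose, the force and the opening at its end, in the units of the state.
- ctrl.get_state(): the state, without advancing time (a new reading comes with each control period).
- imaging.get_image(name): name is "scene" or "side" or "wrist"; returns a dict with "frame" (400x640x3 uint8, red, green, blue), "intrinsics" (3x3 intrinsics, pixels), "pose" (4x4, takes a point from camera to world coordinates). Camera axes: x right, y down, z forward; pixel columns grow to the right and rows downward; lengths in m; the calibration is good to about 2 mm. A picture is of the moment at which its call begins. There is no depth.
- close_job(): hands the job in, once; it reports no verdict.
Trained networks look in the newest picture that a camera, given by its name, has taken for a name from the list of things; names that differ only in an ending like _2 or _b are one class to them, and where a whole thing is asked for, a point or a joint stands for the part that bears it (a point fixed in the world has none). Each returns a list of dicts, best first, with "conf" (0 to 1); they miss things now and then, are a little off and sometimes report something else, mostly with a low value. They report only what shows in the picture. A call takes as long as a camera call. They do not tell look-alikes from the thing itself.
- finder.trace(label, camera): "region" (400x640 bool, what is visible of it) and "point" ([row, column] as shares, 0 to 1, of the picture: columns of its width, rows of its height, amid what is visible of it).
- finder.spot_point(label, camera): "point" ([row, column] as shares, 0 to 1, of the picture: columns of its width, rows of its height: a listed point, or the origin of a listed thing).
The state is a dict: "time": time; "joint_positions": joint angles; "qd": joint speeds; "joint_torque": joint torques, N m; "position": TCP position; "tool_rot": TCP orientation; "ft_force": force on the tool from outside, world axes, zero at the start; "torque": the same for the moment, N m; "grip_width": opening from 0.0 (shut) to 1.0 (fully open).
Only numpy, scipy, OpenCV 4.12 (cv2) and the standard library are available. Lean on these libraries where they do the work, as an engineer would, in place of code of your own. Each camera call takes 0.05 s, during which the arm holds its last target. There are 200 camera calls.

### The job

Secure the analyser's collimator changer for transport: take the red lock pin out of the kit block, lower its tip through the slot in the changer's cover plate onto the hidden carriage, and slide it lightly along until you feel it drop into the carriage's locking hole. Then push it gently fully home, upright with its collar flat on the cover plate, and let go. Never lean hard on the mechanism with the pin, and leave the other pins and everything else on the bench where they are.

Things in the scene. Friction and masses are not known exactly. Their poses are not given: they have to be found in the camera images.
- unit: Collimator changer, a flat grey box fixed on the bench: flange 150 x 250 x 8 mm, housing 120 (x) x 230 (y) mm, flat aluminium cover plate with its top 60 mm above the bench; nothing on it stands over 1.5 mm. A 42 mm square motor sticks out at the -y end, to 155 mm from the centre. Origin: centre of the underside, z up. It stands 40 N at most from the pin or the robot; 3 to 8 N is plenty.
- unit_slot (a point): Centre of the slot in the cover plate, level with the plate's top, 60 mm above the unit's origin; same axes as the unit. The slot, edged by a thin red line, is 14 mm wide (x) and 84 mm long (y); the plate is 4 mm thick. The pin's 10 mm shank fits through it, its collar does not.
- unit_deck (a point): Level of the black carriage under the slot: 14 mm below the slot's centre. Its flat top runs all along below the slot and hardly yields. One upright hole goes right through its 26 mm: 13 mm in diameter, 1 mm chamfer, on the slot's centre line (x = 0), anywhere from y = -24 to +24 mm, black in black. Its place along y is NOT this point; it is not measured and must be felt.
- lock_pin: Red lock pin, about 70 g, upright in one of the kit block's three holes (which one varies). Steel shank 10 mm in diameter, 38 mm long, the last 4 mm tapering to a 5 mm flat tip; steel collar 26 mm in diameter, 4 mm thick; round red handle 20 mm in diameter, 46 mm tall, with one black ring; 88 mm overall. Origin: centre of the tip, z towards the handle. Fully home its tip is 22 mm above the bench.
- lock_pin_collar (a point): Centre of the underside of the red pin's collar, on its axis, 38 mm above the tip.
- kit: Service kit block fixed on the bench, grey plastic, 190 (x) x 62 (y) x 50 mm high; three upright holes 12 mm in diameter, 44 mm deep, in a row along its x axis at x = -62, 0, +62 mm, y = 0. Three pins stand in them, collars on the block's top, handles up to 100 mm above the bench. Origin: centre of the underside.
- blue_pin: Pin of the same shape and size with a blue handle (two black rings), standing in the kit block; stays there. Origin: centre of its tip.
- yellow_pin: Pin of the same shape and size with a yellow handle (three black rings), standing in the kit block; stays there. Origin: centre of its tip.
- screwdriver: Screwdriver lying at the back of the bench; leave it.
- reel: Copper-coloured reel, 64 mm in diameter, 52 mm high, standing at the back of the bench; leave it.
- ref_disc_a: Brass reference disc, 40 mm in diameter, 14 mm thick, lying on the bench; leave it.
- ref_disc_b: Steel reference disc, 40 mm in diameter, 14 mm thick, lying on the bench; leave it.
- multimeter: Orange multimeter, 85 x 170 x 36 mm, lying on the bench to the robot's left; leave it.
- jar: Amber jar, 60 mm in diameter, 80 mm high, at the back left of the bench; leave it.
Not all that is in view belongs to the job. There is more than one size of the lock_pin; the job needs the smaller.

How it is judged:
By the outcome, as a careful person would: the job done as asked, in the order asked, and still so for the second after the job is handed in, with the robot touching nothing.
It also fails if it takes over 64 s, if anything falls off the work surface, if the arm or the gripper's body presses on something with over 40 N, if the wrist force passes 120 N, or if a joint passes its speed limit or range.

## Working session

There is one attempt and no reset: what is moved stays moved. The work goes in short steps, Python scripts to look and compute and a shell command to move; the robot and the scene stay as the last step left them, time stands still between calls to the robot, and variables do not carry over. Pictures are saved under pics/ and viewed, about 8 in all and at most 12, crops included, and the job is handed in when it is done.

```bash
mkdir -p pics; cat > h.py <<'E'
import numpy as np, cv2
from bench import ctrl, imaging, finder
from scipy.spatial.transform import Rotation as R
def ray(c,px):
    K=np.array(c["intrinsics"]);T=np.array(c["pose"])
    d=T[:3,:3]@np.linalg.inv(K)@np.array([px[0],px[1],1.]);return T[:3,3],d
def at_z(c,px,z):
    o,d=ray(c,px);return o+d*(z-o[2])/d[2]
def proj(c,p):
    T=np.linalg.inv(np.array(c["pose"]));q=np.array(c["intrinsics"])@(T[:3,:3]@np.array(p)+T[:3,3]);return q[:2]/q[2]
def save(c,n,crop=None,s=1):
    f=c["frame"][:,:,::-1]
    if crop: f=f[crop[1]:crop[3],crop[0]:crop[2]]
    cv2.imwrite("pics/"+n,cv2.resize(f,None,fx=s,fy=s,interpolation=cv2.INTER_CUBIC))
def st():
    s=ctrl.get_state();print("t",round(s["time"],2),"p",np.round(s["position"],4),"rot",np.round(s["tool_rot"],3),"F",np.round(s["ft_force"],2),"M",np.round(s["torque"],2),"g",round(s["grip_width"],3));return s
E
python3 - <<'E'
from h import *
s=st();print(np.round(R.from_rotvec(s["tool_rot"]).as_matrix(),3))
for n in("scene","side","wrist"):
    c=imaging.get_image(n);save(c,n+"0.png")
    print(n,np.round(c["pose"],3).tolist())
    for l in("lock_pin","lock_pin_collar","blue_pin","yellow_pin","kit","unit_slot","unit"):
        for d in finder.spot_point(l,n)[:3]:
            p=d["point"];px=(p[1]*640,p[0]*400);z={"lock_pin":.012,"lock_pin_collar":.05,"blue_pin":.012,"yellow_pin":.012,"kit":0,"unit_slot":.06,"unit":0}[l]
            print(l,round(d["conf"],2),np.round(px,1),np.round(at_z(c,px,z),4))
E
```

```text
t 0.0 p [ 0.2659 -0.5926  0.2435] rot [-3.07e+00 -6.57e-01  1.00e-03] F [-0.06  0.55  0.34] M [0.02 0.02 0.04] g 1.002
[[ 0.912  0.409 -0.001]
 [ 0.409 -0.912  0.002]
 [-0.    -0.002 -1.   ]]
scene [[-0.019, 0.687, -0.727, 1.678], [1.0, 0.024, -0.003, 0.085], [0.016, -0.727, -0.687, 1.099], [0.0, 0.0, 0.0, 1.0]]
lock_pin 0.6 [356.3 203.1] [0.5247 0.189  0.012 ]
lock_pin 0.53 [390.4 212.7] [0.5628 0.2902 0.012 ]
lock_pin_collar 0.78 [389.6 197.4] [0.5366 0.2858 0.05  ]
blue_pin 0.43 [352.4 189.1] [0.461  0.1788 0.012 ]
yellow_pin 0.69 [361.2 192.4] [0.4753 0.206  0.012 ]
yellow_pin 0.4 [362.6 218.4] [0.59   0.2058 0.012 ]
kit 0.74 [354.5 206.2] [0.5259 0.1843 0.    ]
unit_slot 0.87 [248.4 190. ] [ 0.5299 -0.1362  0.06  ]
unit 0.72 [256.8 207.2] [ 0.5408 -0.1141  0.    ]
side [[-0.992, -0.061, 0.113, 0.515], [-0.128, 0.514, -0.848, 0.842], [-0.007, -0.856, -0.518, 0.515], [0.0, 0.0, 0.0, 1.0]]
lock_pin 0.93 [343.4 268.7] [0.5454 0.2964 0.012 ]
lock_pin 0.54 [359.1 234.7] [0.5189 0.1815 0.012 ]
lock_pin_collar 0.78 [343.2 249.7] [0.5476 0.2836 0.05  ]
lock_pin_collar 0.48 [356.7 224.4] [0.5253 0.1955 0.05  ]
blue_pin 0.78 [384.4 236.2] [0.4625 0.1803 0.012 ]
blue_pin 0.36 [328.9 238.2] [0.585  0.2023 0.012 ]
yellow_pin 0.76 [328.9 238.6] [0.5849 0.2038 0.012 ]
kit 0.9 [356.2 240.4] [0.5245 0.1877 0.    ]
kit 0.5 [376.4 337.4] [0.4792 0.441  0.    ]
unit_slot 0.85 [357.2 155.6] [ 0.5395 -0.1342  0.06  ]
unit 0.56 [354.9 178. ] [ 0.5425 -0.1068  0.    ]
wrist [[0.41, -0.875, -0.256, 0.335], [-0.912, -0.393, -0.116, -0.562], [0.001, 0.281, -0.96, 0.385], [0.0, 0.0, 0.0, 1.0]]
```

View pics/scene0.png

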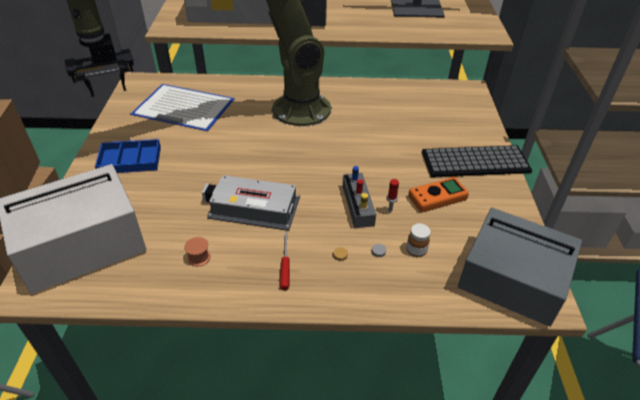

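View pics/side0.png

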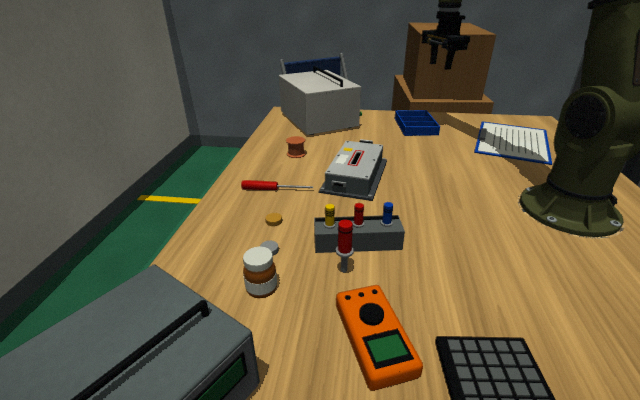

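The red pin stands in the kit's middle hole, at about (359,215) in the side view. A larger red look-alike stands outside the block at about (345,245). The unit is at about (355,165), with its motor towards -y. Next I'll move over the unit to measure the slot.

```bash
python3 -m jog '[[[3.9,-2.8,0,0,0,0,8.7],[3.9,-2.8,0,0,0,0,8.7],[3.9,-2.8,0,0,0,0,8.7],[3.9,-2.8,0,0,0,0,8.7],[3.9,-2.8,0,0,0,0,8.7],[3.9,-2.8,0,0,0,0,8.7],[3.9,-2.8,0,0,0,0,8.7],[3.9,-2.8,0,0,0,0,8.7],[3.9,-2.8,0,0,0,0,8.7],[3.9,-2.8,0,0,0,0,8.7],[3.9,-2.8,0,0,0,0,8.7],[0,0,0,0,0,0,8.7]]]'
cat > m.py <<'E'
from h import *
import sys
s=st()
c=imaging.get_image("wrist");save(c,sys.argv[1])
hs={"lock_pin_collar":.05,"lock_pin":.012,"unit_slot":.06,"unit":0,"kit":0}
for l in hs:
    for d in finder.spot_point(l,"wrist")[:2]:
        p=d["point"];px=(p[1]*640,p[0]*400);print(l,round(d["conf"],2),np.round(px,1),np.round(at_z(c,px,hs[l]),4))
f=c["frame"].astype(int);m=((f[...,0]>130)&(f[...,1]<90)&(f[...,2]<90)).astype(np.uint8)
n,L,S,C=cv2.connectedComponentsWithStats(m)
for i in range(1,n):
    if S[i,4]>40:
        ys,xs=np.nonzero(L==i)
        for z in(.06,.1):
            P=np.array([at_z(c,(x,y),z)[:2] for x,y in zip(xs,ys)])
            r=cv2.minAreaRect((P*1000).astype(np.float32));print(i,S[i],z,r)
E
python3 m.py w1.png
```

```text
time: 2.4
position: [0.5344, -0.1276, 0.2451]
tool_rot: [-3.065, -0.676, -0.005]
ft_force: [0.2, 0.4, -0.2]
grip_width: 1.003
t 2.4 p [ 0.5344 -0.1276  0.2451] rot [-3.065 -0.676 -0.005] F [ 0.2   0.44 -0.22] M [0.09 0.01 0.02] g 1.003
lock_pin_collar 0.8 [34.4 63.7] [0.523  0.1938 0.05  ]
lock_pin_collar 0.57 [73.4 68.8] [0.5352 0.156  0.05  ]
unit_slot 0.55 [317.6 176.3] [ 0.5408 -0.121   0.06  ]
unit 0.76 [320.2 162.9] [ 0.5468 -0.1212  0.    ]
unit 0.19 [319.1 172.6] [ 0.5347 -0.1253  0.    ]
kit 0.98 [75.1 71.2] [0.5232 0.1912 0.    ]
27 [274 140  87  51 288] 0.06 ((542.3494873046875, -119.66362762451172), (99.2201919555664, 26.629703521728516), 80.21407318115234)
27 [274 140  87  51 288] 0.1 ((549.8023681640625, -116.76695251464844), (87.02422332763672, 23.356443405151367), 80.21419525146484)
```

View pics/w1.png

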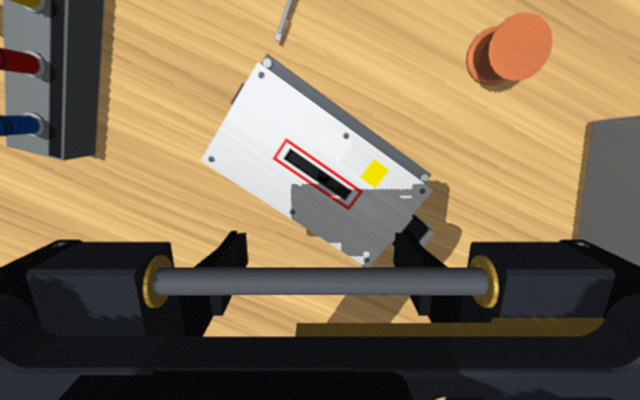

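The wrist view shows the red slot outline clearly, with corners around (285,140) to (360,207). It gives the slot centre at about (0.542,-0.120) and the unit's yaw at about -10°. Next, the kit.

```bash
python3 -m jog '[[[1.56,-3.66,0,0,0,0,8.7],[1.56,-3.66,0,0,0,0,8.7],[1.56,-3.66,0,0,0,0,8.7],[1.56,-3.66,0,0,0,0,8.7],[1.56,-3.66,0,0,0,0,8.7],[1.56,-3.66,0,0,0,0,6],[1.56,-3.66,0,0,0,0,6],[1.56,-3.66,0,0,0,0,6],[0,0,0,0,0,7,6],[0,0,0,0,0,7,6],[0,0,0,0,0,0,6],[0,0,0,0,0,0,6]]]'
python3 m.py w2.png
```

```text
time: 3.9
position: [0.5257, 0.1806, 0.2445]
tool_rot: [3.129, 0.279, -0.0]
ft_force: [-0.0, -0.1, 0.6]
grip_width: 0.693
t 3.9 p [0.5257 0.1806 0.2445] rot [ 3.129  0.279 -0.   ] F [-0.02 -0.11  0.64] M [0.02 0.04 0.  ] g 0.693
lock_pin_collar 0.92 [225.1 143.5] [0.5492 0.2913 0.05  ]
lock_pin_collar 0.76 [306.8 181.8] [0.5226 0.1952 0.05  ]
lock_pin 0.65 [237.9 143.1] [0.5467 0.2869 0.012 ]
lock_pin 0.59 [306.8 177.1] [0.5198 0.1963 0.012 ]
unit_slot 0.7 [578.5 213.6] [ 0.5434 -0.1183  0.06  ]
unit 0.87 [541.5 201.3] [ 0.5405 -0.1197  0.    ]
unit 0.65 [291.8   4.1] [0.7099 0.2459 0.    ]
kit 0.88 [307.8 177. ] [0.5175 0.1952 0.    ]
4 [150 125  26  68 161] 0.06 ((522.1688232421875, 352.52679443359375), (74.20287322998047, 5.814691066741943), 20.603565216064453)
4 [150 125  26  68 161] 0.1 ((531.8310546875, 332.98614501953125), (65.05587768554688, 5.097902774810791), 20.603561401367188)
10 [187 141  28  30 652] 0.06 ((533.2740478515625, 313.3564758300781), (30.937255859375, 29.252412796020508), 3.1070210933685303)
10 [187 141  28  30 652] 0.1 ((541.5673217773438, 298.6444091796875), (27.123592376708984, 25.646486282348633), 3.106658697128296)
68 [296 184  19  18 257] 0.06 ((511.719970703125, 194.99098205566406), (19.302003860473633, 19.693906784057617), 55.482112884521484)
68 [296 184  19  18 257] 0.1 ((522.6702270507812, 194.86981201171875), (16.922618865966797, 17.266281127929688), 55.48258590698242)
80 [536 190  88  48 407] 0.06 ((543.0155639648438, -120.11418151855469), (102.29337310791016, 26.28925323486328), 80.1683120727539)
80 [536 190  88  48 407] 0.1 ((550.1079711914062, -81.39212036132812), (89.68360900878906, 23.048629760742188), 80.1683349609375)
```

View pics/w2.png

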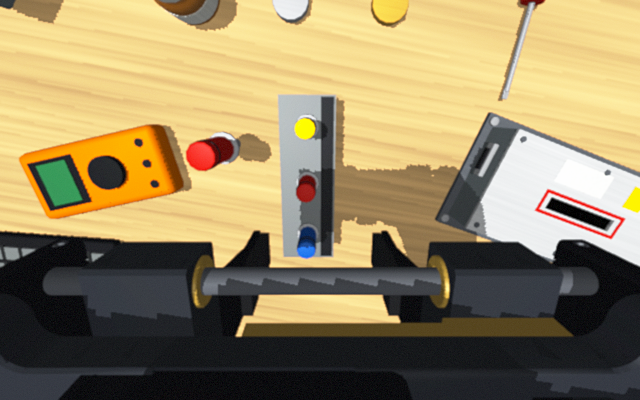

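The row of pins is vertical in this image (yellow 127, red 187, blue 240), so the tool is aligned with the kit. The collar and the red top both put the pin at about (0.5227,0.195). Before descending I'll check the decoy's height against the gripper body.

```bash
python3 - <<'E'
from h import *
w=imaging.get_image("wrist");s=imaging.get_image("side");sc=imaging.get_image("scene")
for z in(.09,.1,.11,.12,.13):
    p=at_z(w,(199,155),z);print(z,np.round(p,3),np.round(proj(s,p)),np.round(proj(sc,p)))
for n,c in(("side",s),("scene",sc)):
    for d in finder.trace("lock_pin",n)[:3]:
        y,x=np.nonzero(d["region"]);print(n,d["conf"],x.min(),x.max(),y.min(),y.max())
E
```

```text
0.09 [0.539 0.305 0.09 ] [347. 241.] [398. 188.]
0.1 [0.542 0.301 0.1  ] [346. 235.] [397. 186.]
0.11 [0.544 0.297 0.11 ] [346. 229.] [396. 184.]
0.12 [0.546 0.294 0.12 ] [345. 224.] [395. 182.]
0.13 [0.548 0.29  0.13 ] [344. 218.] [394. 180.]
side 0.81 336 352 220 270
side 0.48 352 364 203 227
scene 0.59 387 399 178 209
scene 0.57 280 290 233 289
scene 0.49 355 362 179 195
```

The decoy's top is about 0.12 m high, so I'll grasp high at z≈0.090, which puts the gripper body at about 0.141.

```bash
python3 -m jog '[[[0,-1.47,0,0,0,0,6],[0,0,4,0,0,0,6],[0,0,4,0,0,0,6],[0,0,3,0,0,0,6],[0,0,2,0,0,0,6],[0,0,1.2,0,0,0,6],[0,0,0.95,0,0,0,6],[0,0,0,0,0,0,6],[0,0,0,0,0,0,6]]]'
python3 - <<'E'
from h import *
st();c=imaging.get_image("wrist");save(c,"w3.png")
E
```

```text
time: 5.35
position: [0.5234, 0.1966, 0.0939]
tool_rot: [-3.129, -0.278, -0.002]
ft_force: [0.4, -0.1, 0.0]
grip_width: 0.691
t 5.35 p [0.5234 0.1966 0.0939] rot [-3.129e+00 -2.780e-01 -2.000e-03] F [ 0.41 -0.14  0.04] M [ 0.03 -0.02 -0.01] g 0.691
```

View pics/w3.png

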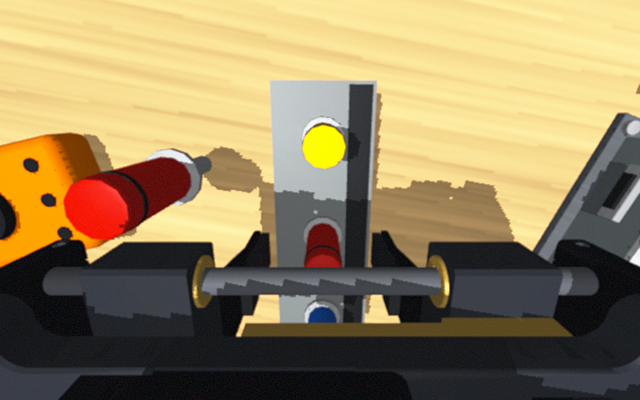

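The red pin sits between the fingers at about (322,240), centred within about 1 mm. Closing.

```bash
python3 -m jog '[[[0,0,0,0,0,0,1.5],[0,0,0,0,0,0,1.5],[0,0,0,0,0,0,1.5],[0,0,0,0,0,0,1.5],[0,0,0,0,0,0,1.5],[0,0,0,0,0,0,1.5],[0,0,0,0,0,0,1.5],[0,0,0,0,0,0,1.5]]]' 40
python3 -c "from h import *;st()"
```

```text
time: 6.2
position: [0.5228, 0.1962, 0.093]
tool_rot: [3.129, 0.278, -0.0]
ft_force: [0.7, -0.8, 0.5]
grip_width: 0.22
t 6.2 p [0.5228 0.1962 0.093 ] rot [ 3.129  0.278 -0.   ] F [ 0.73 -0.82  0.45] M [-0.08 -0.05  0.03] g 0.22
```

Gripped at 19 mm, which matches the 20 mm handle. Lifting and carrying the pin to above the +y end of the slot.

```bash
python3 -m jog '[[[0,0,-1,0,0,0,1.5],[0,0,-3,0,0,0,1.5],[0,0,-3,0,0,0,1.5],[0,0,-3,0,0,0,1.5],[-0.42,4.76,0,0,0,0,1.5],[-0.42,4.76,0,0,0,0,1.5],[-0.42,4.76,0,0,0,0,1.5],[-0.42,4.76,0,0,0,0,1.5],[-0.42,4.76,0,0,0,0,1.5],[-0.42,4.76,0,0,0,0,1.5],[0,0,0,0,0,6.7,1.5],[0,0,0,0,0,6.7,1.5]]]'
python3 -m jog '[[[0,0,0,0,0,6.6,1.5],[0,0,0,0,0,0,1.5],[0,0,0,0,0,0,1.5]]]'
python3 m.py w4.png
python3 - <<'E'
from h import *
for n in("side","scene"):
    c=imaging.get_image(n);save(c,n+"4.png")
    s=ctrl.get_state();p=np.array(s["position"]);T=R.from_rotvec(s["tool_rot"]).as_matrix()
    ps=[p+T[:,2]*d for d in(.003,.043,.081)];print(n,[np.round(proj(c,q),1).tolist() for q in ps])
    print([ (round(d["conf"],2),np.round(np.array(d["point"][::-1])*[640,400],1)) for l in("lock_pin","lock_pin_collar","unit_slot") for d in finder.spot_point(l,n)[:2]])
    cx,cy=map(int,proj(c,p));save(c,n+"4c.png",(cx-60,cy-50,cx+60,cy+40),5)
E
```

```text
time: 7.4
position: [0.5483, -0.0915, 0.1935]
tool_rot: [-3.14, 0.103, -0.0]
ft_force: [-0.7, 0.7, -1.2]
grip_width: 0.222
time: 7.7
position: [0.5484, -0.089, 0.1934]
tool_rot: [3.13, -0.264, 0.001]
ft_force: [-0.5, -0.7, 0.4]
grip_width: 0.219
t 7.7 p [ 0.5484 -0.089   0.1934] rot [ 3.13e+00 -2.64e-01  1.00e-03] F [-0.51 -0.67  0.38] M [ 0.04 -0.01 -0.03] g 0.219
lock_pin_collar 0.93 [318.8 234.3] [ 0.5056 -0.0809  0.05  ]
lock_pin 0.64 [319.7 215.6] [ 0.5123 -0.083   0.012 ]
lock_pin 0.49 [ 10.3 235.3] [0.5485 0.2752 0.012 ]
unit_slot 0.97 [349.6 194.8] [ 0.5447 -0.1174  0.06  ]
unit 0.94 [347.2 181.9] [ 0.5431 -0.1201  0.    ]
unit 0.6 [68.5 47.1] [0.7285 0.1381 0.    ]
kit 0.62 [ 92.3 242.9] [0.5197 0.1958 0.    ]
1 [298 182 111  29 968] 0.06 ((542.920654296875, -119.7568359375), (103.8549575805664, 27.642492294311523), 80.3714828491211)
1 [298 182 111  29 968] 0.1 ((554.68994140625, -117.1854248046875), (88.6658935546875, 23.599756240844727), 80.3714828491211)
2 [304 255  33  12 310] 0.06 ((481.25628662109375, -78.07275390625), (32.648094177246094, 12.359993934631348), 80.36043548583984)
2 [304 255  33  12 310] 0.1 ((502.04412841796875, -81.59774780273438), (27.873218536376953, 10.55233383178711), 80.36039733886719)
side [[355.2, 117.8], [354.6, 132.1], [354.1, 145.1]]
[(0.85, array([342.3, 273.2])), (0.46, array([355.8, 141.8])), (0.62, array([352.9, 131.9])), (0.59, array([344.4, 250.6])), (0.68, array([356.9, 153.4]))]
scene [[260.7, 160.1], [261.6, 171.2], [262.4, 181.3]]
[(0.52, array([261.5, 182.6])), (0.52, array([388.4, 213.5])), (0.6, array([389.3, 198.5])), (0.49, array([260.5, 168.3])), (0.94, array([250. , 193.5]))]
```

View pics/side4c.png

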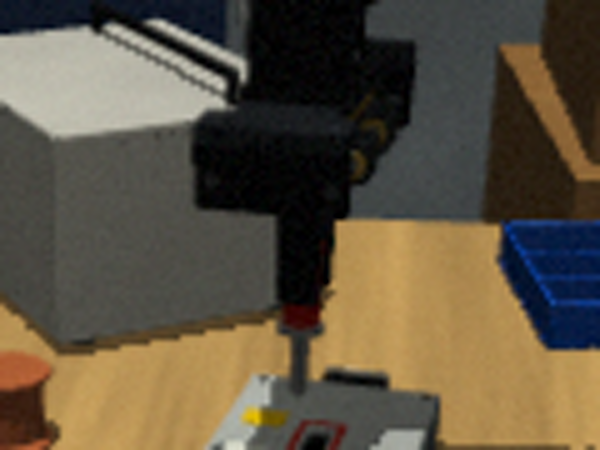

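View pics/w4.png

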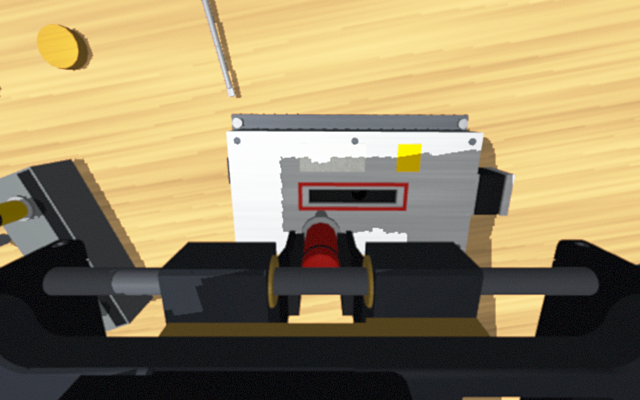

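The pin hangs upright in the gripper, with its tip at about (320,212) in the wrist view. The slot runs from 305 to 397 in x at row 195, and there is a darker spot near column 360. I'll check the tip against the model and take a closer look at that spot.

```bash
python3 - <<'E'
from h import *
c=imaging.get_image("wrist")
s=ctrl.get_state();p=np.array(s["position"]);T=R.from_rotvec(s["tool_rot"]).as_matrix()
for d in(.003,.043,.081):print(np.round(proj(c,p+T[:,2]*d),1))
C=np.array([.5429,-.1198]);u=np.array([.1685,.9857])
for y in(-42,-20,-10,0,10,20,42):print(y,np.round(proj(c,[*(C+u*y/1e3),.06]),1),np.round(proj(c,[*(C+u*y/1e3),.046]),1))
g=np.clip(c["frame"].astype(float)*1.0,0,255);sub=c["frame"][165:255,280:430].astype(float)
out=np.vstack([sub,np.clip(sub*5,0,255)])[:,:,::-1].astype(np.uint8)
cv2.imwrite("pics/w4z.png",cv2.resize(out[:150],None,fx=4,fy=4,interpolation=cv2.INTER_NEAREST))
for r in(191,194,197,200):print(r,c["frame"][r,304:402:3].sum(1).tolist())
E
```

```text
[319.1 261.7]
[319.3 232.6]
[319.4 213.8]
-42 [396.4 196.1] [393.  192.3]
-20 [373.2 196.1] [370.8 192.3]
-10 [362.7 196.1] [360.8 192.4]
0 [352.2 196.2] [350.7 192.4]
10 [341.6 196.2] [340.7 192.4]
20 [331.1 196.2] [330.6 192.4]
42 [307.9 196.2] [308.5 192.4]
191 [458, 412, 29, 49, 53, 47, 54, 58, 65, 58, 66, 49, 64, 65, 52, 62, 27, 52, 36, 0, 0, 66, 55, 44, 47, 50, 52, 62, 53, 56, 47, 363, 444]
194 [456, 416, 56, 64, 45, 57, 64, 69, 60, 62, 58, 53, 65, 59, 67, 53, 40, 8, 3, 3, 5, 75, 67, 57, 56, 70, 64, 65, 55, 62, 47, 390, 445]
197 [462, 426, 35, 70, 57, 55, 75, 51, 54, 67, 62, 76, 56, 68, 62, 62, 59, 11, 7, 3, 51, 60, 61, 65, 54, 63, 56, 69, 50, 51, 70, 407, 450]
200 [456, 423, 31, 35, 50, 51, 53, 45, 53, 54, 48, 39, 36, 57, 47, 62, 56, 34, 19, 50, 41, 44, 47, 47, 23, 38, 48, 23, 33, 31, 81, 424, 441]
```

View pics/w4z.png

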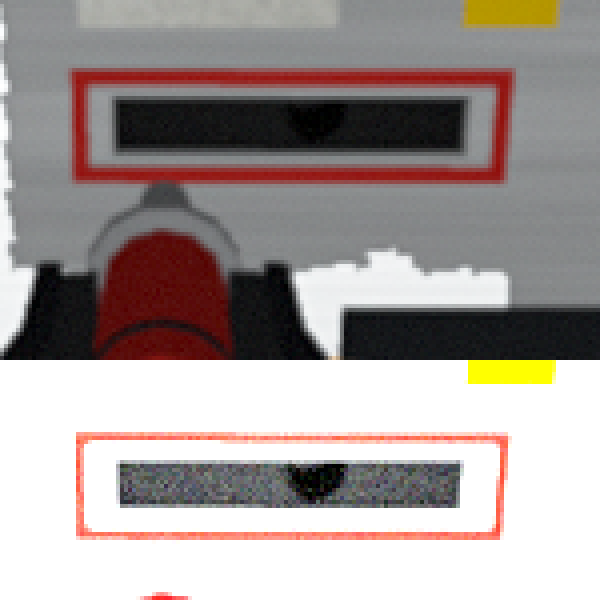

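A crescent darker than the carriage shows at (358,194), which suggests the hole is near y≈-8 mm. The tip's projection (319.4,213.8) matches the picture. I'll touch down at y≈+10 and slide towards -y by feel.

```bash
python3 -m jog '[[[0,2.1,0,0,0,0,1.5],[0,0,2.5,0,0,0,1.5],[0,0,2,0,0,0,1.5],[0,0,0,0,0,0,1.5],[0,0,0.6,0,0,0,1.5],[0,0,0.6,0,0,0,1.5],[0,0,0.3,0,0,0,1.5],[0,0,0,0,0,0,1.5],[0,0,0,0,0,0,1.5]]]'
cat > u.py <<'E'
from h import *
s=st();p=np.array(s["position"]);T=R.from_rotvec(s["tool_rot"]).as_matrix();q=p+T[:,2]*.081
d=(q[:2]-[.5429,-.1198])*1e3
print("tip unit x,y mm",np.round([d@[.9857,-.1685],d@[.1685,.9857]],1),"z",round(q[2]*1e3,1),"tilt",np.round(T[:,2],4),"yaw",round(np.degrees(np.arctan2(T[1,0],T[0,0])),1))
E
python3 u.py
```

```text
time: 9.35
position: [0.5451, -0.11, 0.1334]
tool_rot: [3.13, -0.269, 0.001]
ft_force: [0.5, -0.8, -0.6]
grip_width: 0.218
t 9.35 p [ 0.5451 -0.11    0.1334] rot [ 3.13e+00 -2.69e-01  1.00e-03] F [ 0.47 -0.79 -0.55] M [ 0.05  0.06 -0.05] g 0.218
tip unit x,y mm [ 0.5 10. ] z 52.4 tilt [ 6.e-04 -2.e-04 -1.e+00] yaw -9.8
```

The tip is at 52.4 mm, inside the slot with no contact force. I'll feel for the carriage now.

```bash
python3 -m jog '[[[0,0,0.3,0,0,0,1.5],[0,0,0.2,0,0,0,1.5],[0,0,0,0,0,0,1.5]]]'; python3 -m jog '[[[0,0,0.1,0,0,0,1.5],[0,0,0,0,0,0,1.5]]]'; python3 u.py
```

```text
time: 9.65
position: [0.5446, -0.11, 0.1277]
tool_rot: [3.13, -0.269, -0.001]
ft_force: [-0.3, -1.2, -1.3]
grip_width: 0.218
time: 9.85
position: [0.5448, -0.11, 0.127]
tool_rot: [3.13, -0.269, 0.0]
ft_force: [0.3, 0.9, -1.3]
grip_width: 0.217
t 9.85 p [ 0.5448 -0.11    0.127 ] rot [ 3.13  -0.269  0.   ] F [ 0.26  0.86 -1.33] M [0.04 0.03 0.05] g 0.217
tip unit x,y mm [ 0.3 10. ] z 46.0 tilt [ 0.e+00 -1.e-04 -1.e+00] yaw -9.8
```

```bash
for i in 1; do python3 -m jog '[[[0,0,0.05,0,0,0,1.5],[0,0,0,0,0,0,1.5]]]'; done; python3 u.py; python3 -m jog '[[[0,0,0.05,0,0,0,1.5],[0,0,0,0,0,0,1.5]]]';python3 u.py
```

```text
time: 10.05
position: [0.545, -0.11, 0.1269]
tool_rot: [3.13, -0.269, 0.001]
ft_force: [-0.8, 0.3, 0.9]
grip_width: 0.221
t 10.05 p [ 0.545  -0.11    0.1269] rot [ 3.13e+00 -2.69e-01  1.00e-03] F [-0.78  0.31  0.88] M [0.07 0.11 0.04] g 0.221
tip unit x,y mm [ 0.5 10. ] z 45.9 tilt [ 4.e-04 -2.e-04 -1.e+00] yaw -9.8
time: 10.25
position: [0.5452, -0.11, 0.1267]
tool_rot: [3.13, -0.269, 0.002]
ft_force: [-1.1, 0.5, 5.0]
grip_width: 0.22
t 10.25 p [ 0.5452 -0.11    0.1267] rot [ 3.13e+00 -2.69e-01  2.00e-03] F [-1.07  0.5   4.99] M [ 0.09  0.23 -0.01] g 0.22
tip unit x,y mm [ 0.7 10. ] z 45.7 tilt [ 1.e-03 -5.e-04 -1.e+00] yaw -9.8
```

In contact at about 5–6 N. Sliding lightly towards -y.

```bash
python3 -m jog '[[[-0.03,0.15,0,0,0,0,1.5],[0,0.15,0,0,0,0,1.5],[0,0.15,0,0,0,0,1.5],[0,0.15,0,0,0,0,1.5],[0,0,0,0,0,0,1.5]]]';python3 u.py;  python3 -m jog '[[[0,0.15,0,0,0,0,1.5],[0,0.15,0,0,0,0,1.5],[0,0.15,0,0,0,0,1.5],[0,0.15,0,0,0,0,1.5],[0,0,0,0,0,0,1.5]]]';python3 u.py
```

```text
time: 10.75
position: [0.5443, -0.1149, 0.1267]
tool_rot: [-3.129, 0.268, -0.003]
ft_force: [-0.0, 2.7, 5.4]
grip_width: 0.217
t 10.75 p [ 0.5443 -0.1149  0.1267] rot [-3.129e+00  2.680e-01 -3.000e-03] F [-0.01  2.69  5.41] M [ 0.71 -0.04 -0.02] g 0.217
tip unit x,y mm [0.7 5.2] z 45.7 tilt [ 0.0018  0.0012 -1.    ] yaw -9.8
time: 11.25
position: [0.543, -0.1215, 0.1264]
tool_rot: [-3.13, 0.269, -0.002]
ft_force: [0.3, 1.5, 4.5]
grip_width: 0.218
t 11.25 p [ 0.543  -0.1215  0.1264] rot [-3.13e+00  2.69e-01 -2.00e-03] F [0.3  1.51 4.49] M [ 0.72 -0.21  0.03] g 0.218
tip unit x,y mm [ 0.5 -1.6] z 45.4 tilt [ 1.2e-03  2.0e-04 -1.0e+00] yaw -9.8
```

```bash
python3 -m jog '[[[0,0.15,0,0,0,0,1.5],[0,0.15,0,0,0,0,1.5],[0,0,0,0,0,0,1.5]]]';python3 u.py;  python3 -m jog '[[[0,0.1,0,0,0,0,1.5],[0,0.1,0,0,0,0,1.5],[0,0,0,0,0,0,1.5]]]';python3 u.py
```

```text
time: 11.55
position: [0.5407, -0.126, 0.1249]
tool_rot: [3.129, -0.271, -0.004]
ft_force: [0.1, -0.4, -0.1]
grip_width: 0.22
t 11.55 p [ 0.5407 -0.126   0.1249] rot [ 3.129 -0.271 -0.004] F [ 0.13 -0.36 -0.14] M [ 0.01  0.01 -0.03] g 0.22
tip unit x,y mm [-1.4 -6.6] z 43.9 tilt [-2.7e-03 -8.0e-04 -1.0e+00] yaw -9.9
time: 11.85
position: [0.5414, -0.1271, 0.1258]
tool_rot: [3.13, -0.27, -0.001]
ft_force: [0.3, 0.3, -0.6]
grip_width: 0.221
t 11.85 p [ 0.5414 -0.1271  0.1258] rot [ 3.13e+00 -2.70e-01 -1.00e-03] F [ 0.27  0.3  -0.63] M [0.03 0.03 0.02] g 0.221
tip unit x,y mm [-0.3 -7.4] z 44.8 tilt [-5.e-04 -3.e-04 -1.e+00] yaw -9.9
```

The contact force vanished at y≈-6, so the pin is over the hole. Lowering gently.

```bash
python3 -m jog '[[[0,0.05,0.15,0,0,0,1.5],[0,0,0.15,0,0,0,1.5],[0,0,0,0,0,0,1.5]]]';python3 u.py;  python3 -m jog '[[[0,0,0.15,0,0,0,1.5],[0,0,0.15,0,0,0,1.5],[0,0,0,0,0,0,1.5]]]';python3 u.py
```

```text
time: 12.15
position: [0.5413, -0.1271, 0.1227]
tool_rot: [-3.13, 0.269, 0.001]
ft_force: [-0.3, -0.1, -0.6]
grip_width: 0.219
t 12.15 p [ 0.5413 -0.1271  0.1227] rot [-3.13e+00  2.69e-01  1.00e-03] F [-0.29 -0.14 -0.58] M [0.01 0.01 0.01] g 0.219
tip unit x,y mm [-0.4 -7.4] z 41.7 tilt [-5.e-04  1.e-04 -1.e+00] yaw -9.8
time: 12.45
position: [0.5413, -0.1271, 0.1198]
tool_rot: [-3.13, 0.269, 0.001]
ft_force: [1.2, -0.6, 0.7]
grip_width: 0.217
t 12.45 p [ 0.5413 -0.1271  0.1198] rot [-3.13e+00  2.69e-01  1.00e-03] F [ 1.2  -0.6   0.68] M [ 0.02  0.06 -0.05] g 0.217
tip unit x,y mm [-0.3 -7.5] z 38.8 tilt [-5.e-04  1.e-04 -1.e+00] yaw -9.8
```

```bash
python3 -m jog '[[[0,0,0.2,0,0,0,1.5],[0,0,0.2,0,0,0,1.5],[0,0,0,0,0,0,1.5]]]';python3 u.py;  python3 -m jog '[[[0,0,0.2,0,0,0,1.5],[0,0,0.2,0,0,0,1.5],[0,0,0,0,0,0,1.5]]]';python3 u.py; python3 -m jog '[[[0,0,0.2,0,0,0,1.5],[0,0,0.2,0,0,0,1.5],[0,0,0,0,0,0,1.5]]]';python3 u.py
```

```text
time: 12.75
position: [0.5412, -0.1272, 0.1156]
tool_rot: [-3.13, 0.269, 0.001]
ft_force: [0.1, -0.1, 0.3]
grip_width: 0.216
t 12.75 p [ 0.5412 -0.1272  0.1156] rot [-3.13e+00  2.69e-01  1.00e-03] F [ 0.13 -0.1   0.26] M [-0.    0.04  0.01] g 0.216
tip unit x,y mm [-0.4 -7.5] z 34.6 tilt [-7.e-04  1.e-04 -1.e+00] yaw -9.8
time: 13.05
position: [0.5413, -0.1271, 0.1117]
tool_rot: [-3.13, 0.269, 0.001]
ft_force: [-0.1, -0.9, -0.8]
grip_width: 0.218
t 13.05 p [ 0.5413 -0.1271  0.1117] rot [-3.13e+00  2.69e-01  1.00e-03] F [-0.06 -0.87 -0.81] M [ 0.05 -0.03  0.02] g 0.218
tip unit x,y mm [-0.4 -7.5] z 30.7 tilt [-6.e-04  1.e-04 -1.e+00] yaw -9.8
time: 13.35
position: [0.5413, -0.1271, 0.1077]
tool_rot: [-3.13, 0.269, 0.001]
ft_force: [-0.4, 0.3, -0.7]
grip_width: 0.219
t 13.35 p [ 0.5413 -0.1271  0.1077] rot [-3.13e+00  2.69e-01  1.00e-03] F [-0.37  0.27 -0.71] M [0.06 0.01 0.04] g 0.219
tip unit x,y mm [-0.4 -7.5] z 26.7 tilt [-6.e-04  1.e-04 -1.e+00] yaw -9.8
```

```bash
python3 -m jog '[[[0,0,0.2,0,0,0,1.5],[0,0,0.15,0,0,0,1.5],[0,0,0.05,0,0,0,1.5],[0,0,0,0,0,0,1.5]]]';python3 u.py;  python3 -m jog '[[[0,0,0.05,0,0,0,1.5],[0,0,0,0,0,0,1.5],[0,0,0,0,0,0,1.5]]]';python3 u.py
```

```text
time: 13.75
position: [0.5414, -0.1271, 0.1039]
tool_rot: [3.13, -0.269, -0.0]
ft_force: [0.2, -0.3, -0.2]
grip_width: 0.217
t 13.75 p [ 0.5414 -0.1271  0.1039] rot [ 3.13  -0.269 -0.   ] F [ 0.16 -0.31 -0.22] M [ 0.02  0.05 -0.02] g 0.217
tip unit x,y mm [-0.2 -7.5] z 22.9 tilt [-2.e-04 -0.e+00 -1.e+00] yaw -9.8
time: 14.05
position: [0.5416, -0.1272, 0.1036]
tool_rot: [3.13, -0.269, 0.0]
ft_force: [1.0, 0.0, 0.1]
grip_width: 0.214
t 14.05 p [ 0.5416 -0.1272  0.1036] rot [ 3.13  -0.269  0.   ] F [1.   0.02 0.06] M [ 0.04 -0.   -0.06] g 0.214
tip unit x,y mm [-0.1 -7.5] z 22.6 tilt [ 1.e-04 -2.e-04 -1.e+00] yaw -9.8
```

```bash
python3 -m jog '[[[0,0,0.05,0,0,0,1.5],[0,0,0,0,0,0,1.5],[0,0,0,0,0,0,1.5]]]';python3 u.py;  python3 -m jog '[[[0,0,0.03,0,0,0,1.5],[0,0,0,0,0,0,1.5],[0,0,0,0,0,0,1.5]]]';python3 u.py
```

```text
time: 14.35
position: [0.5415, -0.1272, 0.103]
tool_rot: [3.13, -0.269, 0.0]
ft_force: [0.4, -0.0, -1.2]
grip_width: 0.219
t 14.35 p [ 0.5415 -0.1272  0.103 ] rot [ 3.13  -0.269  0.   ] F [ 0.39 -0.04 -1.21] M [0.07 0.01 0.03] g 0.219
tip unit x,y mm [-0.1 -7.5] z 22.0 tilt [-0.e+00 -1.e-04 -1.e+00] yaw -9.8
time: 14.65
position: [0.5416, -0.1272, 0.1029]
tool_rot: [3.13, -0.269, 0.0]
ft_force: [-0.9, -0.5, 1.9]
grip_width: 0.217
t 14.65 p [ 0.5416 -0.1272  0.1029] rot [ 3.13  -0.269  0.   ] F [-0.88 -0.55  1.85] M [0.1  0.18 0.03] g 0.217
tip unit x,y mm [-0.  -7.5] z 21.9 tilt [ 1.e-04 -2.e-04 -1.e+00] yaw -9.8
```

The collar is starting to bear. One more gentle push for about 5 N, then a look before letting go.

```bash
python3 -m jog '[[[0,0,0.03,0,0,0,1.5],[0,0,0,0,0,0,1.5],[0,0,0,0,0,0,1.5]]]';python3 u.py; python3 - <<'E'
from h import *
c=imaging.get_image("side");x,y=map(int,proj(c,[.5415,-.127,.08]));save(c,"side5.png",(x-50,y-40,x+50,y+35),6)
E
```

```text
time: 14.95
position: [0.5416, -0.1272, 0.1029]
tool_rot: [3.13, -0.269, 0.0]
ft_force: [-2.3, 0.5, 5.6]
grip_width: 0.219
t 14.95 p [ 0.5416 -0.1272  0.1029] rot [ 3.13  -0.269  0.   ] F [-2.28  0.47  5.58] M [0.2  0.5  0.02] g 0.219
tip unit x,y mm [ 0.  -7.5] z 21.9 tilt [ 2.e-04 -3.e-04 -1.e+00] yaw -9.8
```

View pics/side5.png

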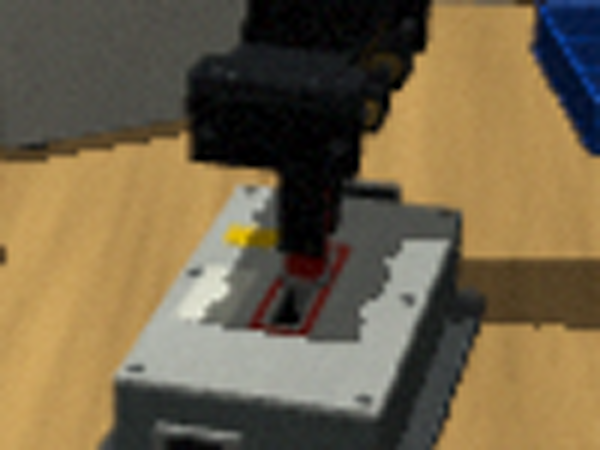

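The side view shows the collar on the plate inside the red outline, at about (305,265). The contact force of 5.6 N and the tip height of 21.9 mm agree with that. I'll ease the load, open and retreat straight up.

```bash
python3 -m jog '[[[0,0,-0.05,0,0,0,1.5],[0,0,0,0,0,0,5],[0,0,0,0,0,0,5],[0,0,0,0,0,0,5],[0,0,0,0,0,0,5],[0,0,-1,0,0,0,5],[0,0,-3,0,0,0,5],[0,0,-4,0,0,0,5],[0,0,-4,0,0,0,5],[0,0,0,0,0,0,5],[0,0,0,0,0,0,5]]]'; python3 m.py w6.png; python3 - <<'E'
from h import *
c=imaging.get_image("side");x,y=map(int,proj(c,[.5415,-.127,.08]));save(c,"side6.png",(x-50,y-40,x+50,y+35),6)
top=[.5416,-.1272,.11];base=[.5416,-.1272,.06];print(proj(c,top),proj(c,base))
for d in finder.spot_point("lock_pin_collar","side"):print(d["conf"],np.array(d["point"][::-1])*[640,400])
E
```

```text
time: 16.1
position: [0.5422, -0.1272, 0.2247]
tool_rot: [3.129, -0.269, 0.005]
ft_force: [0.2, -0.7, -1.0]
grip_width: 0.573
t 16.1 p [ 0.5422 -0.1272  0.2247] rot [ 3.129 -0.269  0.005] F [ 0.15 -0.7  -1.03] M [0.06 0.04 0.01] g 0.573
lock_pin 0.9 [319.1 181.6] [ 0.5388 -0.1262  0.012 ]
lock_pin 0.47 [  7.3 228.1] [0.5467 0.2721 0.012 ]
unit_slot 0.64 [310.7 189. ] [ 0.5431 -0.1181  0.06  ]
unit 0.64 [314.9 178.6] [ 0.5409 -0.1212  0.    ]
2 [264 177  99  25 495] 0.06 ((542.572265625, -120.24596405029297), (102.51233673095703, 26.02139663696289), 80.18343353271484)
2 [264 177  99  25 495] 0.1 ((552.30712890625, -122.90237426757812), (89.0645980834961, 22.60784149169922), 80.18390655517578)
3 [311 193  20  20 297] 0.06 ((526.2440185546875, -125.41756439208984), (21.033641815185547, 20.299715042114258), 9.548377990722656)
3 [311 193  20  20 297] 0.1 ((538.1211547851562, -127.39552307128906), (18.274417877197266, 17.636741638183594), 9.548482894897461)
[357.11265593 140.56685157] [356.36412903 156.57658076]
0.88 [345.024 251.68 ]
0.63 [356.608 158.8  ]
```

View pics/w6.png

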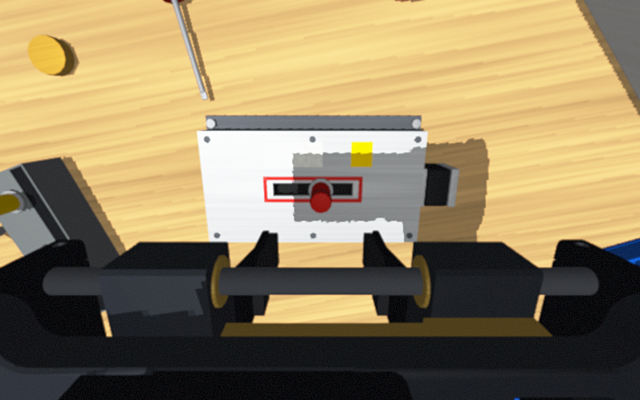

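View pics/side6.png

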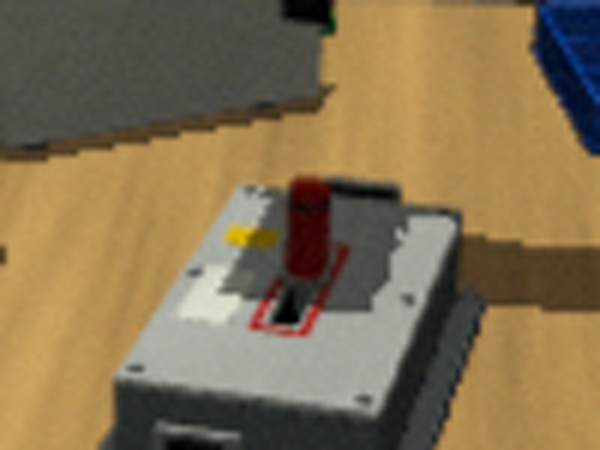

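The wrist view shows the pin upright in the slot, with its handle top at (320,202). The side view shows the collar flat on the plate at about (305,278), one ring on the handle, and the gripper clear. Handing in.

```bash
python3 -c "
from bench import close_job
print(close_job())"
```

```text
the job is handed in; nothing more can be done
None
```

The red lock pin is home in the carriage's locking hole, upright with its collar on the cover plate. I let go, backed the gripper about 12 cm straight up, and handed the job in at about 16 s of the 64 s allowed.

- **Pin:** I took the smaller red pin from the kit block's middle hole. The larger red one standing beside the block was not touched.
- **Finding the hole:** I touched the carriage at y ≈ +10 mm and slid towards -y at about 5 N. The contact force vanished at y ≈ -6 mm. The pin then went down freely at y ≈ -7.5 mm. A faint dark crescent in the wrist picture had already suggested about -8 mm.
- **Pushing home:** The last push read 5.6 N, and no reading went above about 7 N, though force was only read at the end of each move. The tip height then worked out at 21.9 mm against the expected 22 mm.
- **After letting go:** The wrist and side pictures show the pin upright, the collar on the plate and the gripper clear. Force readings were back at the noise level of about 1 N.

No check failed. The collar point in the side picture was about 2 pixels off the predicted position, which is within the detector's error. The last pictures cover only part of the bench, so I did not check each of the other items again. No unexpected contact force showed in any reading.

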